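Open the blower valve behind the saw guard with the chip hook

ROBOT

A 6-joint arm with a two-finger parallel gripper is mounted at the origin on the work surface. World frame = base frame: x ahead of the robot, y to its left, z up, the work surface at z = 0. Lengths are in m, angles in degrees, forces in N, time in s.
With the tool pointing down it reaches from about 0.325 to 0.9 m from the base axis. Payload 6.1 kg.
Tool frame: the origin (TCP) lies where the fingers leave the gripper's body, on its centre line; the fingertips stand 73 mm ahead of it and the grasp point (between the pads) lies 54 mm ahead of it; z points along the fingers, y is the direction in which the jaws open and shut (so a half turn about z gives the same grasp; the last joint's range is limited). The gripper opens to 85 mm and grips with 20 to 120 N. Pads are 22 mm wide; open, the fingers measure 114 mm over their backs; the gripper's body (76 mm by 85 mm) begins 54 mm behind the grasp point. The pads swing forward as they close: fully open they stand 13 mm farther back than shut.
Start: joints at [-70.651, 12.628, 87.462, -0, 79.91, -7.225], TCP at [0.28, -0.559, 0.304] pointing down, gripper open.
Joint ranges: [-170.65, 170.65], [-52.31, 119.04], [5.05, 147.46], [-71.25, 251.25], [11.57, 151.72], [-153.62, 153.62]. Speed limits (degrees/s): [147.25, 147.25, 172.46, 180, 180, 180].

INTERFACE

Orientations are given as [roll, pitch, yaw] about the fixed x, y, z axes, in that order (R = Rz(yaw) Ry(pitch) Rx(roll)).
In Python, from workcell import robot gives the robot as it stands. The module is installed in compiled form; this text tells all that it offers.
- The arm moves only by the tool carry_out, never from a script. Its argument "motion" is text: rows parted by semicolons, each of 7 numbers parted by spaces: the turn, a rotation vector about the tool's x, y, z in degrees, then the shift along the tool's x, y, z in m, then the finger opening in m, from 0 to 0.0854. A call has 1 to 12 rows; each row shifts and turns the pose as measured when the row begins, along the tool's axes as they then stand; what a row does not reach is not made up. A row lasts 1/12 s, in which the tool goes at most 41.7 mm and 7.16 degrees, less where a joint would pass 70% of its speed; a pose out of reach is approached as far as the arm can. A call with a gripper value outside its range is refused whole. The fingers move at their own pace and stop on an object; "newtons" is the grip in N (left out, the last holds). Time passes only in rows, so rows that do not move let the fingers close. It gives the time, the measured TCP pose, the force and the opening at its end, in the units of the state.
- robot.get_obs(): the state, without advancing time (a new reading comes with each control period).
- robot.camera(name): name is "scene" or "top" or "wrist"; returns a dict with "color" (420x560x3 uint8, blue, green, red), "mtx" (3x3 intrinsics, pixels), "position" and "attitude" of the camera in the world; the wrist camera has in their place "T_tool_cam" (4x4, takes a point from camera to tool coordinates, whose origin is the TCP and whose axes are the flange's). Camera axes: x right, y up, looking along -z (the intrinsics and any distortion apply to the point x, -y, -z); pixel columns grow to the right and rows downward; lengths in m; the calibration is good to about 2 mm. The wrist camera is an equidistant fisheye: a pixel r from the principal point sees the ray r / f radians off the axis. A picture is of the moment at which its call begins: read the wrist's pose just before it. There is no depth.
- robot.sign_off(): hands the job in, once; it reports no verdict.
The state is a dict: "clock": time; "q": joint angles; "qvel": joint speeds; "effort": joint torques, N m; "ee_pos": TCP position; "tcp_rot": TCP orientation; "contact_force": force on the tool from outside, world axes, zero at the start; "wrist_torque": the same for the moment, N m; "width": opening from 0.0 (shut) to 1.0 (fully open).
Only numpy, scipy, OpenCV 4.12 (cv2) and the standard library are available. Lean on these libraries where they do the work, as an engineer would, in place of code of your own. Each camera call takes 0.05 s, during which the arm holds its last target. There are 200 camera calls.

TASK

Turn on the saw's blower: take the chip hook (bent steel rod with a wooden handle) from its rack, reach over the clear chip guard with it and gently pull the ball-ended valve lever behind the guard all the way towards the robot, until you feel it meet its stop, without leaning on the stop. Touch the lever with the hook alone and keep the gripper out of the space behind the guard. Then lay the hook back in its rack as it was, leaving the lever fully over and the other things on the bench where they are.

Things in the scene. Friction and masses are not known exactly. Their poses are not given: they have to be found in the camera images.
- saw_drive: Saw drive, fixed on the bench. Origin at bench level below point pivot_drawn; x leads from the robot's side over the guard to the back, z up. Behind the guard is an open-topped space reaching to the blue housing (front face at x = 80 mm, top 93 mm high). A steel flywheel stands in it at y -135 to -55 mm, x 46 to 60 mm, up to 95 mm high.
- rail_mid (a point): Upper edge of the clear upright chip guard (aluminium frame), in front of the lever: x = -56 mm, y = 0 of saw_drive, 130 mm above the bench. The guard runs along the drive's y from -162 to +102 mm; frame 14 mm thick in x.
- pivot_drawn (a point): Lever pivot as drawn: saw_drive x = y = 0, 40 mm high. The valve (aluminium block 56 mm along x, 34 wide, top 34 mm high, fittings on its +y side) is screwed down in slots: the true pivot lies anywhere up to 15 mm nearer or farther along x, which is not measured; y is true. Ball-ended lever: 8 mm stem, black 20 mm ball, its centre 50 mm from the pivot.
- lever (a joint): Lever angle, rad, about the drive's y: 0 = off, ball centre 19.5 mm to +x of the true pivot, 86 mm high; 0.8 = fully over (on), at a hard stop, ball 19.5 mm to -x (towards the guard and robot), 86 mm high; 90 mm high midway. Starts at 0 to 0.08. Friction holds it where it is left; about 3 N at the ball moves it. Over 12 N on it bends it.
- hook: Chip hook, loose, about 0.14 kg: bent round steel rod, 8 mm thick, with a wooden handle. Origin at the foot of its leg, z up the leg (95 mm long); there the rod bends and runs to -x at z = 95 mm, with the handle (100 long, 16 wide in y, 22 mm tall) on it from x = -85 to -185 mm. In the rack the leg hangs down, foot 30 mm above the bench.
- hook_grip (a point): Point of the handle to grip, between the rack's uprights: x = -120, y = 0, z = 95 mm in the hook's frame, mid-height of the handle; fingers close across the 16 mm width (the hook's y). 125 mm above the bench when in the rack.
- hook_foot (a point): Lower end of the hook's leg (the hook's origin).
- rack: Plywood rack fixed to the bench, origin at bench level below the hook's leg, axes as the hook's when it lies there. Two notched uprights, 12 mm thick, 60 wide: at x = -50 mm (notch 14 mm wide, floor 121 mm high, carries the rod) and x = -168 mm (22 wide, floor 114 high, carries the handle). Notches 10 mm deep, above that 6 mm wider each side for 12 mm more.
- rack_rest (a point): Where point hook_grip lies when the hook is in the rack: x = -120 mm, y = 0, 125 mm high in the rack's frame.
- cutout: Bystander: star-shaped wooden cut-out, 18 mm thick, about 85 mm long, loose.
- blank: Bystander: flat wooden blank 110 x 150 x 18 mm with paper on it, loose.
- glue: Bystander: white plastic bottle, 50 mm diameter, 120 mm tall, loose.
- blade_tin: Bystander: round metal tin, 60 mm diameter, 50 mm tall, loose.
Not all that is in view belongs to the job. What is shaped like the hook but black is not meant. Several things have the shape of the rack; the one meant has the colours described above.

How it is judged (in metres and radians):
On the way, in this order (a step that is already met when the one before it is completed fails the run):
1. the hook's leg is down behind the guard (x of hook_foot in the frame of saw_drive between -0.03 and 0.08 m and y of hook_foot in the frame of saw_drive between -0.03 and 0.03 m and z of hook_foot in the frame of saw_drive below 0.1 m), for 0.1 s.
2. the hook holds the lever over at its stop (value of joint lever above 0.77 rad and contact force between hook and lever above 0.5 N), for 0.1 s.
At the end, for the whole second after the job is handed in: The lever is within 0.03 rad of its stop (joint above 0.77 of 0.80), and the hook lies still in both notches of its rack, leg hanging down: grip point within 12 mm of rack_rest, aligned with the rack and upright within 0.1 rad, released (value of joint lever above 0.77 rad and distance between hook_grip and rack_rest below 0.012 m and angle between the x axis of hook and the x axis of rack, either way round below 0.1 rad and angle between hook's own z axis and vertical below 0.1 rad and linear speed of hook below 0.02 m/s); the robot touches nothing.
It fails at once if the hook presses on the lever with more than 12 N (contact force between hook and lever above 12 N).
It fails at once if the gripper or arm touches the lever (contact force between any of the fingers, the arm and lever above 0.3 N).
It fails at once if the gripper goes into the space behind the guard, below its upper edge (x of the grasp point in the frame of saw_drive between -0.056 and 0.08 m and y of the grasp point in the frame of saw_drive between -0.15 and 0.09 m and height (world z) of the grasp point below 0.13 m).
It fails at once if a bystander is shifted by more than 30 mm (distance of any of cutout, blank, glue, blade_tin from where it was at the start of the episode above 0.03 m).
It also fails if it takes over 58 s, if anything falls off the work surface, if the arm or the gripper's body presses on something with over 40 N, if the wrist force passes 120 N, or if a joint passes its speed limit or range.

## Working session

There is one attempt and no reset: what is moved stays moved. The work goes in short steps, Python scripts to look and compute and a tool call to move; the robot and the scene stay as the last step left them, time stands still between calls to the robot, and variables do not carry over. Pictures are saved under pics/ and viewed, and the job is handed in when it is done.

Besides the shell and the picture viewer there is one more tool, called as name(argument=value, ...) on one line, values as JSON. carry_out: Moves the arm, as the interface text tells. Its arguments: {"type":"object","properties":{"motion":{"type":"string"},"newtons":{"type":"number"}},"required":["motion"]}

```bash
mkdir -p pics; ls; python3 - <<'E'
from workcell import robot
import cv2
print(robot.get_obs())
for n in ("scene","top","wrist"):
    c=robot.camera(n); cv2.imwrite(f"pics/{n}0.png",c["color"])
    print(n,{k:v for k,v in c.items() if k!="color"})
E
```

```text
pics
{'clock': 0.0, 'q': array([-7.06507032e+01,  1.26752109e+01,  8.75261512e+01, -1.04140449e-03,
        7.99102952e+01, -7.22645142e+00]), 'qvel': array([ 0.03974716, -0.04585286, -0.05952551, -0.06654735,  0.08515487,
        0.05282536]), 'effort': array([-7.01648296e-04, -4.96916270e+01, -3.89386940e+01, -4.08240621e-04,
        1.12744421e-02, -2.59074017e-05]), 'ee_pos': array([ 0.27943478, -0.55853074,  0.30279587]), 'tcp_rot': array([-1.79889101e+02, -1.30287098e-02,  2.65759190e+01]), 'contact_force': array([-0.06725086, -0.89038185, -0.35592184]), 'wrist_torque': array([0.02763231, 0.04373567, 0.02347483]), 'width': 1.0026302061798322}
scene {'mtx': array([[436.11151842,   0.        , 279.49845227],
       [  0.        , 436.11151842, 207.91844607],
       [  0.        ,   0.        ,   1.        ]]), 'position': array([1.28550863, 0.59965733, 1.03620603]), 'attitude': array([ 43.69777487,  -0.7470918 , 126.6209342 ])}
top {'mtx': array([[402.09645462,   0.        , 280.61748748],
       [  0.        , 402.09645462, 212.90985498],
       [  0.        ,   0.        ,   1.        ]]), 'position': array([0.36612924, 0.07856339, 1.16847822]), 'attitude': array([  9.49967691,  -0.18183478, -89.70233979])}
wrist {'mtx': array([[325.1922621 ,   0.        , 275.47039554],
       [  0.        , 325.1922621 , 213.6662707 ],
       [  0.        ,   0.        ,   1.        ]]), 'T_tool_cam': array([[-2.02735938e-04,  9.58286401e-01,  2.85809608e-01,
         7.40182598e-02],
       [ 9.99999757e-01,  3.85124305e-04, -5.81938080e-04,
         6.05633022e-04],
       [-6.67735575e-04,  2.85809421e-01, -9.58286246e-01,
        -7.07577209e-02],
       [ 0.00000000e+00,  0.00000000e+00,  0.00000000e+00,
         1.00000000e+00]])}
```

View pics/scene0.png

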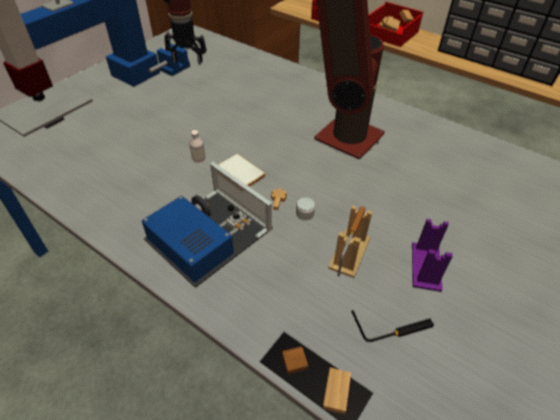

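View pics/top0.png

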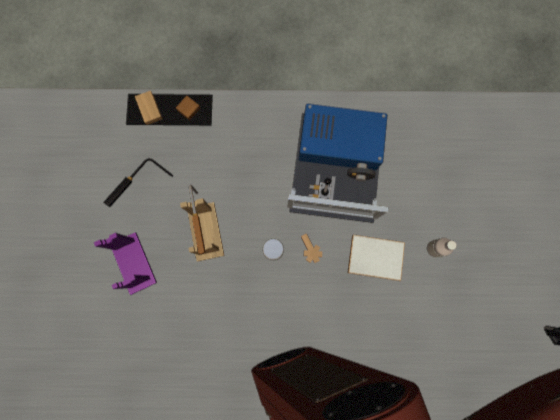

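View pics/wrist0.png

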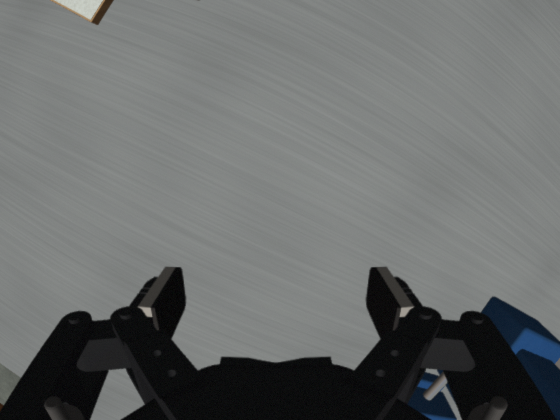

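The plywood rack with the steel hook and wooden handle is at top-view (203,228) and scene view (350,240). The purple rack at (130,265) and the loose black hook at (135,180) are the wrong colours. Next I'll enlarge both to confirm.

```bash
cat > h.py <<'E'
import numpy as np, cv2
from scipy.spatial.transform import Rotation as R
from workcell import robot
def pose(c):
    return R.from_euler('xyz',c["attitude"],degrees=True).as_matrix(), np.array(c["position"])
def ray(c,uv):
    K=c["mtx"]; M,p=pose(c)
    d=np.array([(uv[0]-K[0,2])/K[0,0],-(uv[1]-K[1,2])/K[1,1],-1.])
    return p,M@d
def at_z(c,uv,z):
    p,d=ray(c,uv); return p+d*(z-p[2])/d[2]
def proj(c,P):
    M,p=pose(c); q=(np.atleast_2d(P)-p)@M; K=c["mtx"]
    return np.c_[K[0,2]-K[0,0]*q[:,0]/q[:,2], K[1,2]+K[1,1]*q[:,1]/q[:,2]]
def crop(img,x0,y0,w,h,s,name):
    cv2.imwrite(name,cv2.resize(img[y0:y0+h,x0:x0+w],None,fx=s,fy=s,interpolation=cv2.INTER_CUBIC))
E
python3 - <<'E'
import cv2
from h import crop
t=cv2.imread("pics/top0.png"); s=cv2.imread("pics/scene0.png")
crop(t,170,170,70,100,6,"pics/t_rack.png"); crop(t,280,90,120,140,4.2,"pics/t_saw.png")
crop(s,310,190,100,100,6,"pics/s_rack.png"); crop(s,135,155,150,130,4.5,"pics/s_saw.png")
E
```

```text
(no output)
```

View pics/t_rack.png

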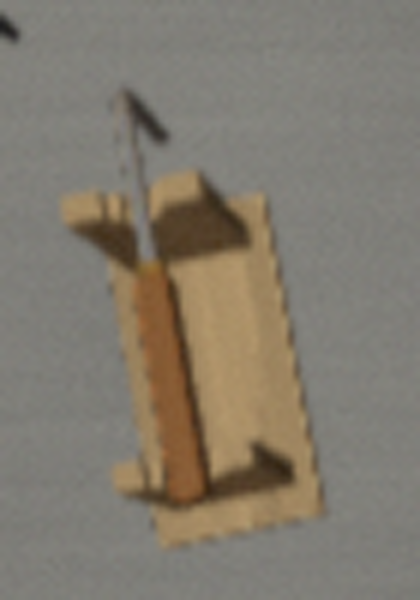

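View pics/s_rack.png

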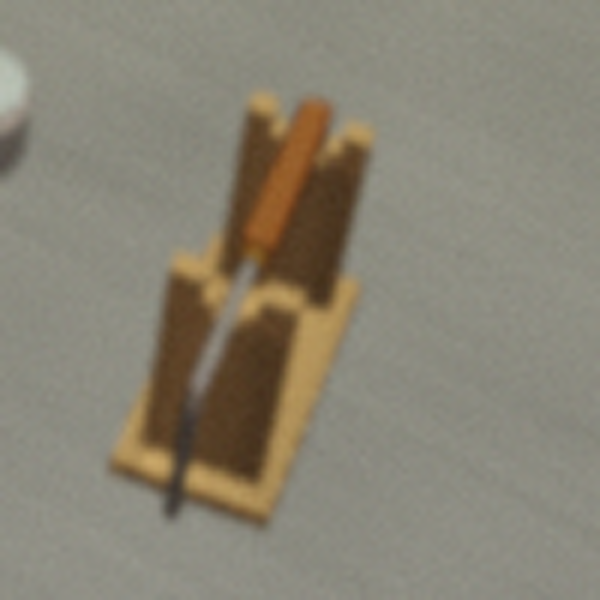

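View pics/t_saw.png

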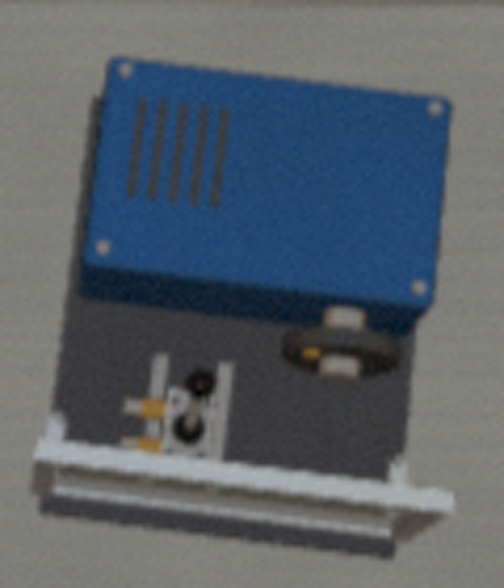

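View pics/s_saw.png

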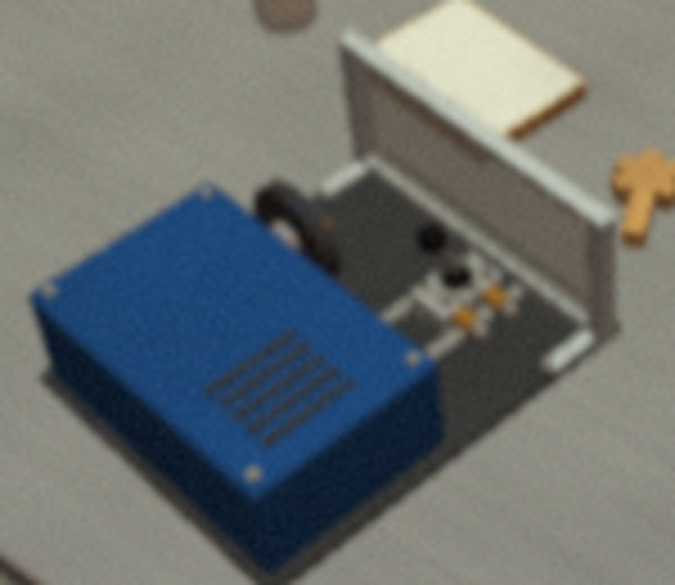

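```bash
cat > fit.py <<'E'
from h import *
from scipy.optimize import least_squares
t=robot.camera("top"); s=robot.camera("scene")
def world(p,X):
    c,n=np.cos(p[2]),np.sin(p[2]); X=np.atleast_2d(X)
    return np.c_[p[0]+c*X[:,0]-n*X[:,1],p[1]+n*X[:,0]+c*X[:,1],X[:,2]]
def inv(p,W):
    c,n=np.cos(p[2]),np.sin(p[2]); d=W[:2]-p[:2]; return np.array([c*d[0]+n*d[1],-n*d[0]+c*d[1]])
def saw(p):
    X=[[-.056,.102,.13],[-.056,-.162,.13]]
    r=[proj(t,world(p,X))-[[289,198.3],[387.9,210.2]],proj(s,world(p,X))-[[268.3,202.3],[213.4,163.2]]]
    r=[a.ravel() for a in r]
    for cam,uv in ((t,(299.5,154.3)),(t,(382.9,162.6)),(s,(181,196.1)),(s,(232.1,235.4))):
        r.append([400*(inv(p,at_z(cam,uv,.093))[0]-.08)])
    return np.concatenate(r)
def hook(p):
    X=[[0,0,.125],[-.085,0,.125],[-.185,0,.133]]
    Y=[[0,0,.03],[0,0,.125],[-.085,0,.132],[-.185,0,.136]]
    return np.concatenate([(proj(t,world(p,X))-[[190.8,185.3],[195,214.2],[201.2,253.3]]).ravel(),
     (proj(s,world(p,Y))-[[338.7,275.8],[342.2,255.8],[353.3,231.3],[362.7,207.2]]).ravel()])
S=least_squares(saw,[.5,0,-.1],loss='soft_l1'); H=least_squares(hook,[.45,.25,.1],loss='soft_l1')
for n,q in (("saw",S),("hook",H)): print(n,q.x.round(4),np.degrees(q.x[2]).round(2),q.fun.round(1))
if __name__=="__main__":
    p,h=S.x,H.x
    print("grip",world(h,[-.12,0,.125]))
    for dx in (-.015,0,.015):
        print(dx,"ball",proj(t,world(p,[dx+.0195,0,.086])),proj(s,world(p,[dx+.0195,0,.086])),"piv",proj(t,world(p,[dx,0,.04])),proj(s,world(p,[dx,0,.04])))
    for n,uv in (("glue",(440,248)),("tin",(273,249)),("cut",(311,248)),("blank",(377,257))): print(n,at_z(t,uv,.02))
E
python3 fit.py
```

```text
saw [ 0.6263 -0.0519 -0.1164] -6.67 [-0.6 -1.3  0.3 -1.2  1.3 -0.1 -3.2 -2.  -1.7  0.2  3.   2.1]
hook [0.6163 0.3222 0.2247] 12.88 [-2.5 -0.9 -0.9  1.  -0.6 -1.1 -0.5 -0.1 -0.  -1.  -1.2 -0.6 -0.1 -1.5]
grip [[0.49930318 0.29549394 0.125     ]]
-0.015 ball [[327.25562307 183.3831676 ]] [[231.43656453 205.94848108]] piv [[324.67610716 193.76083622]] [[237.05505889 212.94540712]]
0 ball [[327.80907394 178.14856968]] [[227.73197032 208.53454376]] piv [[325.21486914 188.69503255]] [[233.50044068 215.48843397]]
0.015 ball [[328.36008302 172.93706658]] [[223.98390468 211.1509525 ]] piv [[325.75134062 183.65076563]] [[229.9054499  218.06034396]]
glue [ 0.45926162 -0.38009979  0.02      ]
tin [0.45381191 0.09710659 0.02      ]
cut [ 0.45725354 -0.01135045  0.02      ]
blank [ 0.43267953 -0.19903872  0.02      ]
```

```bash
cat >> h.py <<'E'
def plan(P,yaw):
    """shift to TCP target along present tool axes, and turn"""
    o=robot.get_obs(); M=R.from_euler('xyz',o["tcp_rot"],degrees=True)
    T=R.from_euler('xyz',[180,0,yaw],degrees=True)
    print("t",round(o["clock"],2),"pos",o["ee_pos"].round(4),"rpy",o["tcp_rot"].round(2),"F",o["contact_force"].round(2),"w",round(o["width"],3))
    print("shift",M.inv().apply(np.array(P)-o["ee_pos"]).round(4),"turn",(M.inv()*T).as_rotvec(degrees=True).round(2), "shift after turn",T.inv().apply(np.array(P)-o["ee_pos"]).round(4))
E
python3 -c "
from h import *
plan([.47,-.035,.33],-6.7)"
```

```text
t 0.25 pos [ 0.2795 -0.5588  0.3034] rpy [-1.7995e+02 -1.0000e-02  2.6570e+01] F [ 0.19  0.01 -0.09] w 1.001
shift [ 0.4047 -0.3833 -0.0262] turn [-5.000e-02  1.000e-02  3.327e+01] shift after turn [ 0.1281 -0.5424 -0.0266]
```

carry_out(motion="0 0 0 0.028 -0.027 -0.002 0.085;0 0 0 0.028 -0.027 -0.002 0.085;0 0 0 0.028 -0.027 -0.002 0.085;0 0 0 0.028 -0.027 -0.002 0.085;0 0 0 0.028 -0.027 -0.002 0.085;0 0 0 0.028 -0.027 -0.002 0.085;0 0 0 0.028 -0.027 -0.002 0.085;0 0 0 0.028 -0.027 -0.002 0.085;0 0 0 0.028 -0.027 -0.002 0.085;0 0 0 0.028 -0.027 -0.002 0.085;0 0 0 0.028 -0.027 -0.002 0.085;0 0 0 0.028 -0.027 -0.002 0.085")

```text
clock: 1.25
ee_pos: [0.4373, -0.1066, 0.325]
tcp_rot: [-179.9, -0.0, 25.7]
contact_force: [0.3, -0.9, 0.6]
width: 0.993
```

carry_out(motion="0 0 6.6 0 0 0 0.085;0 0 6.6 0 0 0 0.085;0 0 6.6 0 0 0 0.085;0 0 6.6 0 0 0 0.085;0 0 6.6 0 0 0 0.085;0 0 0 0 0 0 0.085")

```text
clock: 1.75
ee_pos: [0.4396, -0.0952, 0.3263]
tcp_rot: [-179.7, -0.1, -7.8]
contact_force: [0.1, -0.4, 0.1]
width: 0.993
```

```bash
python3 -c "
from h import *
plan([.47,-.035,.33],-6.7)"
```

```text
t 1.75 pos [ 0.4396 -0.0952  0.3263] rpy [-1.7973e+02 -1.5000e-01 -7.7900e+00] F [ 0.07 -0.4   0.07] w 0.993
shift [ 0.0219 -0.0638 -0.0033] turn [-0.27 -0.15 -1.09] shift after turn [ 0.0231 -0.0633 -0.0037]
```

Tracking is good. Now to the view pose.

carry_out(motion="0 0 -0.5 0.011 -0.032 -0.002 0.085;0 0 -0.5 0.011 -0.032 -0.002 0.085;0 0 0 0 0 0 0.085;0 0 0 0 0 0 0.085")

```text
clock: 2.08
ee_pos: [0.4704, -0.034, 0.3308]
tcp_rot: [-179.8, -0.2, -6.2]
contact_force: [0.0, -1.2, 0.1]
width: 0.993
```

```bash
cat >> h.py <<'E'
def wcam():
    o=robot.get_obs(); c=robot.camera("wrist")
    M=np.eye(4); M[:3,:3]=R.from_euler('xyz',o["tcp_rot"],degrees=True).as_matrix(); M[:3,3]=o["ee_pos"]
    c["T"]=M@c["T_tool_cam"]; np.save("wT.npy",c["T"]); np.save("wK.npy",c["mtx"]); return c
def wproj(T,K,P):
    q=(np.atleast_2d(P)-T[:3,3])@T[:3,:3]; x,y,z=q[:,0],-q[:,1],-q[:,2]
    r=np.hypot(x,y); th=np.arctan2(r,z); return np.c_[K[0,2]+K[0,0]*th*x/r,K[1,2]+K[1,1]*th*y/r]
def wat_z(T,K,uv,z):
    a=(uv[0]-K[0,2])/K[0,0]; b=(uv[1]-K[1,2])/K[1,1]; th=np.hypot(a,b)
    d=T[:3,:3]@np.array([np.sin(th)*a/th,-np.sin(th)*b/th,-np.cos(th)])
    p=T[:3,3]; return p+d*(z-p[2])/d[2]
E
python3 - <<'E'
from h import *
c=wcam(); cv2.imwrite("pics/w1raw.png",c["color"]); crop(c["color"],0,0,560,420,1.4,"pics/w1.png")
plan([.47,-.035,.33],-6.7)
E
```

```text
t 2.13 pos [ 0.4703 -0.0341  0.3308] rpy [-179.75   -0.2    -6.25] F [0.22 0.25 0.1 ] w 0.999
shift [-0.0002  0.001   0.0008] turn [-0.25 -0.19  0.45] shift after turn [-0.0002  0.0009  0.0008]
```

View pics/w1.png

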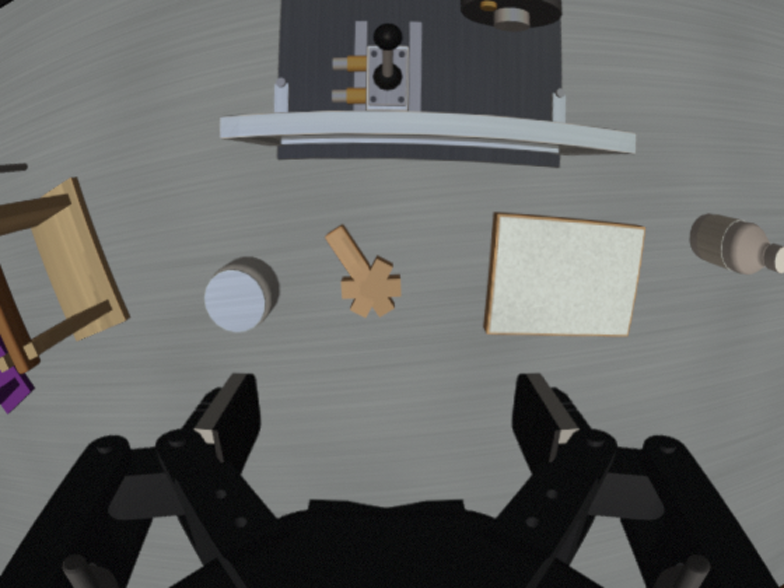

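```bash
python3 - <<'E'
from h import *
T=np.load("wT.npy");K=np.load("wK.npy")
f=lambda u,v,z: wat_z(T,K,(u/1.4,v/1.4),z)
a=f(220,118,.13);b=f(635,133,.13);d=a-b
print("len",np.linalg.norm(d),"yaw",np.degrees(np.arctan2(-d[0],d[1])))
a2=f(221,137,.13);b2=f(636,152,.13);d2=a2-b2
yaw=np.arctan2(-d[0],d[1]); yaw=(yaw+np.arctan2(-d2[0],d2[1]))/2
Rm=np.array([[np.cos(yaw),-np.sin(yaw)],[np.sin(yaw),np.cos(yaw)]])
m=((a+b+a2+b2)/4)[:2]; o=m-Rm@[-.056,-.03]
print("saw",o,np.degrees(yaw)); print("thick",(Rm.T@((a+b-a2-b2)/2)[:2]))
g=lambda P:(Rm.T@(P[:2]-o)).round(4)
print("ball",g(f(387,37,.086)),"block",g((f(367,46,.034)+f(408,47,.034)+f(367,109,.034)+f(408,109,.034))/4),"pivot cap",g(f(387,76,.04)))
print("ball world",f(387,37,.086))
E
```

```text
len 0.26287926494354874 yaw -6.875517137873181
saw [ 0.62747073 -0.05143461] -6.927352330598661
thick [0.01226345 0.00099665]
ball [0.0099 0.0006] block [-0.0091 -0.    ] pivot cap [-0.0094  0.0004]
ball world [ 0.63738207 -0.05207221  0.086     ]
```

Wrist view: ball at (387,37), rail top from (220,118) to (635,133), valve block centre at (387,78). The ball comes out at saw x = +10 mm, so the true pivot is about 9 mm nearer. Next, the rack.

```bash
python3 -c "
from h import *
plan([.465,.288,.31],12.9)"
```

```text
t 2.13 pos [ 0.4703 -0.0341  0.3308] rpy [-179.75   -0.2    -6.25] F [0.22 0.25 0.1 ] w 0.999
shift [-0.0404 -0.3195  0.0221] turn [ -0.21  -0.23 -19.15] shift after turn [ 0.0667 -0.3152  0.0208]
```

carry_out(motion="0 0 0 -0.005 -0.038 0.002 0.085;0 0 0 -0.005 -0.038 0.002 0.085;0 0 0 -0.005 -0.038 0.002 0.085;0 0 0 -0.005 -0.038 0.002 0.085;0 0 0 -0.005 -0.038 0.002 0.085;0 0 0 -0.005 -0.038 0.002 0.085;0 0 0 -0.005 -0.038 0.002 0.085;0 0 0 -0.005 -0.038 0.002 0.085;0 0 -6.4 0 0 0 0.085;0 0 -6.4 0 0 0 0.085;0 0 -6.4 0 0 0 0.085;0 0 0 0 0 0 0.085")

```text
clock: 3.13
ee_pos: [0.4639, 0.2738, 0.3129]
tcp_rot: [179.9, -0.2, 13.9]
contact_force: [-0.0, 0.7, 0.3]
width: 0.997
```

carry_out(motion="0 0 0 0 0 0 0.085")

```text
clock: 3.22
ee_pos: [0.4641, 0.273, 0.3127]
tcp_rot: [179.8, -0.2, 13.7]
contact_force: [0.6, 0.4, 0.0]
width: 0.997
```

```bash
python3 - <<'E'
from h import *
plan([.465,.288,.31],12.9)
c=wcam(); cv2.imwrite("pics/w2raw.png",c["color"]); crop(c["color"],0,0,560,420,1.4,"pics/w2.png")
E
```

```text
t 3.22 pos [0.4641 0.273  0.3127] rpy [179.84  -0.19  13.72] F [0.62 0.44 0.01] w 0.997
shift [ 0.0045 -0.0143  0.0027] turn [ 0.16 -0.19  0.82] shift after turn [ 0.0043 -0.0144  0.0027]
```

View pics/w2.png

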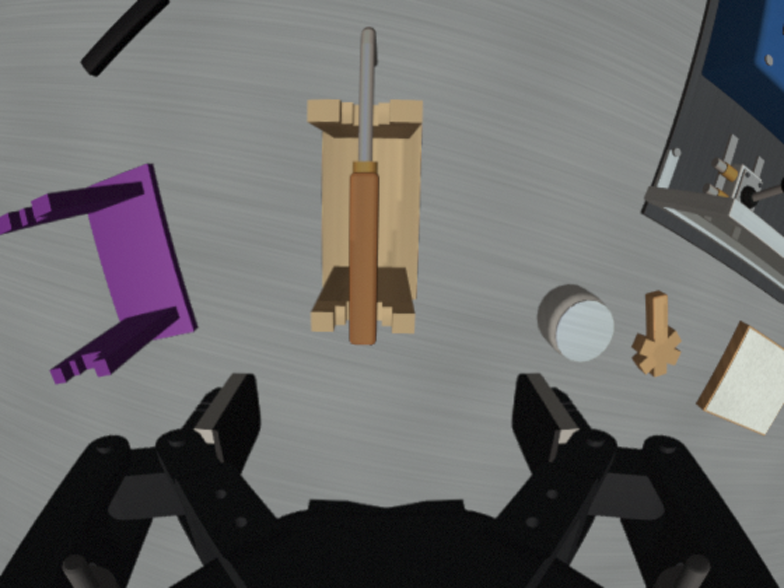

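```bash
python3 - <<'E'
from h import *
T=np.load("wT.npy");K=np.load("wK.npy")
f=lambda u,v,z: wat_z(T,K,(u/1.4,v/1.4),z)
A=f(365,172,.136);B=f(363,342,.136);C=f(368.5,30,.127);D=f(366,158,.129)
print(A,B,C,D); 
for p,q in ((B,A),(B,C),(D,C)): d=(q-p)[:2]; print(np.linalg.norm(d),np.degrees(np.arctan2(d[1],d[0])))
d=(C-B)[:2]; u=d/np.linalg.norm(d)
print("grip from B",B[:2]+.065*u,"from A",A[:2]-.035*u,"from C",C[:2]-.1165*u)
# upright tops (z .143?) left/right corner centers
E
python3 -c "
from h import *
plan([.4985,.2945,.245],12.9)"
```

```text
[0.5317674  0.29998271 0.136     ] [0.43665677 0.27900635 0.136     ] [0.6123173  0.31802609 0.127     ] [0.53939841 0.30154351 0.129     ]
0.09739629923446098 12.437303182127799
0.1799421096091345 12.523854489732122
0.0747585412756435 12.737083616156056
grip from B [0.50011015 0.29310135] from A [0.49760019 0.2923931 ] from C [0.49858932 0.29276353]
t 3.27 pos [0.4641 0.2729 0.3127] rpy [179.84  -0.19  13.7 ] F [ 0.52 -0.91 -0.14] w 0.996
shift [ 0.0383 -0.0131  0.0678] turn [ 0.16 -0.19  0.8 ] shift after turn [ 0.0384 -0.0134  0.0677]
```

carry_out(motion="0.1 -0.2 0.5 0.013 -0.004 0.017 0.085;0 0 0.5 0.013 -0.004 0.017 0.085;0 0 0 0.012 -0.004 0.017 0.085;0 0 0 0 0 0.017 0.085;0 0 0 0 0 0.017 0.085;0 0 0 0 0 0.015 0.085;0 0 0 0 0 0.0 0.085")

```text
clock: 3.85
ee_pos: [0.504, 0.2885, 0.2121]
tcp_rot: [180.0, -0.4, 11.2]
contact_force: [-0.5, -0.9, -1.1]
width: 0.994
```

```bash
python3 - <<'E'
from h import *
plan([.4988,.2928,.179],12.6)
c=wcam(); crop(c["color"],0,0,560,420,1.4,"pics/w3.png")
E
```

```text
t 3.85 pos [0.504  0.2885 0.2121] rpy [179.96  -0.38  11.15] F [-0.5  -0.85 -1.11] w 0.994
shift [-0.0045 -0.0053  0.0331] turn [ 0.04 -0.38 -1.45] shift after turn [-0.0042 -0.0053  0.0331]
```

View pics/w3.png

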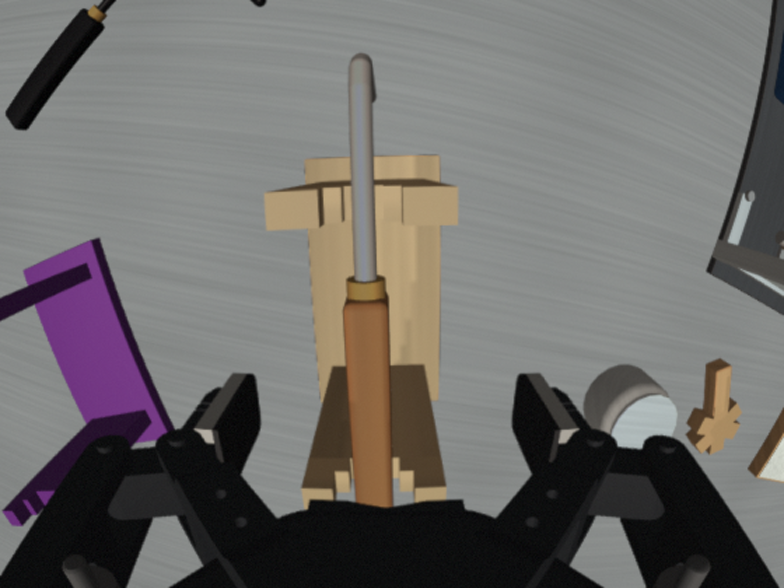

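carry_out(motion="0 -0.4 -1.4 -0.0045 -0.005 0 0.085;0 0 0 0 0 0.011 0.085;0 0 0 0 0 0.011 0.085;0 0 0 0 0 0.010 0.085;0 0 0 0 0 0 0.085;0 0 0 0 0 0 0.085")

```text
clock: 4.4
ee_pos: [0.5011, 0.293, 0.1835]
tcp_rot: [-180.0, -0.4, 12.5]
contact_force: [0.2, 0.7, 0.3]
width: 0.998
```

```bash
python3 - <<'E'
from h import *
plan([.4988,.2928,.179],12.6)
c=wcam(); crop(c["color"],0,0,560,420,1.4,"pics/w4.png")
E
```

```text
t 4.4 pos [0.5011 0.293  0.1835] rpy [-179.96   -0.44   12.46] F [0.18 0.71 0.26] w 0.998
shift [-0.0023 -0.0003  0.0045] turn [-0.04 -0.44 -0.14] shift after turn [-0.0023 -0.0003  0.0045]
```

View pics/w4.png

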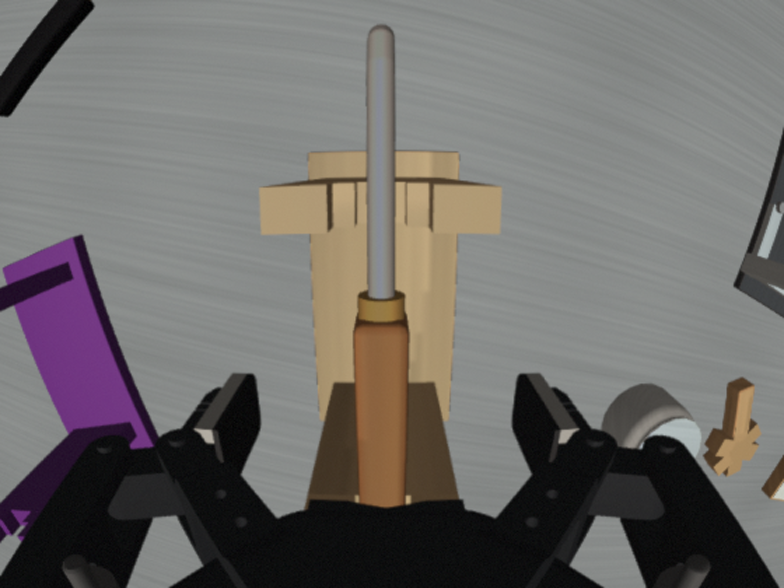

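carry_out(motion="0 -0.4 0 -0.0025 -0.001 0.002 0.085;0 0 0 0 0 0.002 0.085;0 0 0 0 0 0 0.085;0 0 0 0 0 0 0.0;0 0 0 0 0 0 0.0;0 0 0 0 0 0 0.0;0 0 0 0 0 0 0.0;0 0 0 0 0 0 0.0;0 0 0 0 0 0 0.0;0 0 0 0 0 0 0.0;0 0 0 0 0 0 0.0;0 0 0 0 0 0 0.0", newtons=90)

```text
clock: 5.45
ee_pos: [0.499, 0.2939, 0.1809]
tcp_rot: [-179.9, -0.1, 12.5]
contact_force: [0.4, -0.8, 0.8]
width: 0.174
```

```bash
python3 - <<'E'
from h import *
plan([.4988,.2928,.179],12.6)
c=wcam(); crop(c["color"],0,0,560,420,1.4,"pics/w5.png")
E
```

```text
t 5.45 pos [0.499  0.2939 0.1809] rpy [-1.7994e+02 -1.5000e-01  1.2460e+01] F [ 0.44 -0.76  0.78] w 0.174
shift [-0.0004  0.001   0.0019] turn [-0.06 -0.15 -0.14] shift after turn [-0.0004  0.001   0.0019]
```

View pics/w5.png

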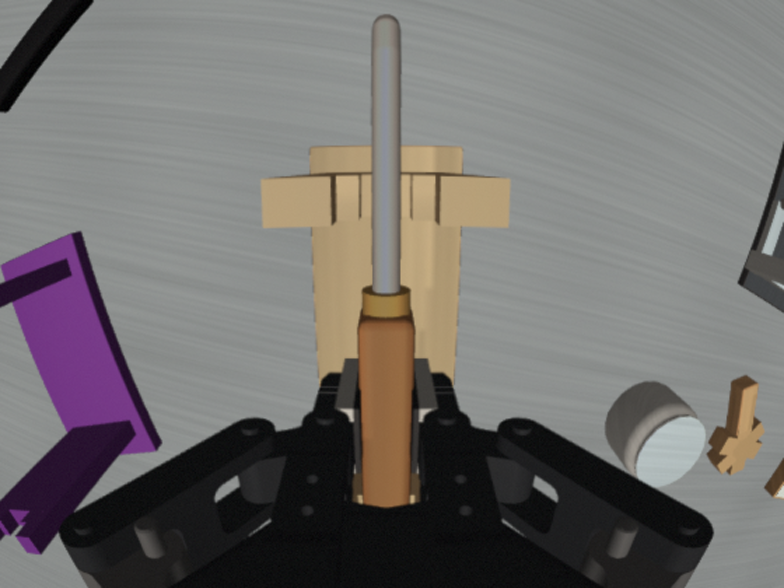

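Gripped squarely; the rod is centred in both notches. I recorded the rest pose as TCP (0.4990, 0.2939, 0.1809), yaw 12.46. Lifting now.

carry_out(motion="0 0 0 0 0 -0.006 0;0 0 0 0 0 -0.012 0;0 0 0 0 0 -0.02 0;0 0 0 0 0 -0.02 0;0 0 0 0 0 -0.02 0;0 0 0 0 0 -0.02 0;0 0 0 0 0 -0.02 0;0 0 0 0 0 -0.02 0;0 0 6.4 0 0 -0.006 0;0 0 6.4 0 0 0 0;0 0 6.4 0 0 0 0;0 0 0 0 0 0 0")

```text
clock: 6.5
ee_pos: [0.4967, 0.293, 0.3409]
tcp_rot: [-179.9, -0.1, -7.6]
contact_force: [-0.2, 0.1, -2.0]
width: 0.167
```

```bash
python3 - <<'E'
from h import *
plan([.548,-.041,.32],-6.9)
c=wcam(); crop(c["color"],0,0,560,420,1.2,"pics/w6.png")
E
```

```text
t 6.5 pos [0.4967 0.293  0.3409] rpy [-1.799e+02 -9.000e-02 -7.550e+00] F [-0.17  0.1  -1.95] w 0.167
shift [0.0947 0.3244 0.0204] turn [-0.1  -0.09 -0.65] shift after turn [0.0911 0.3254 0.0209]
```

View pics/w6.png

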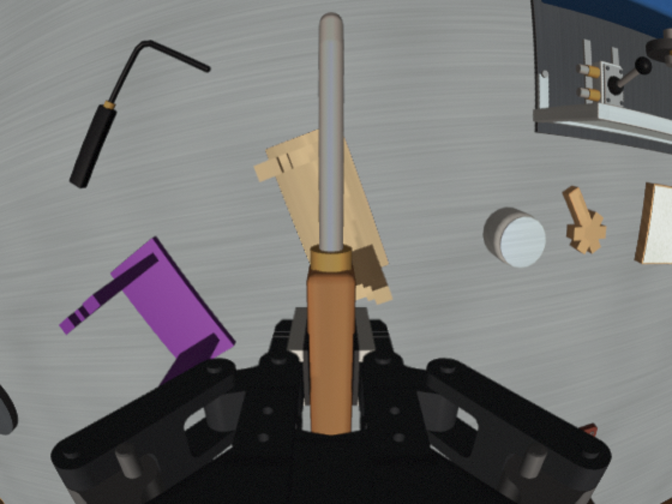

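Hook held firmly. Moving across above the guard.

carry_out(motion="0 0 -0.6 0.008 0.032 0 0;0 0 0 0.009 0.032 0 0;0 0 0 0.009 0.032 0 0;0 0 0 0.009 0.032 0 0;0 0 0 0.009 0.032 0 0;0 0 0 0.009 0.032 0 0;0 0 0 0.009 0.032 0 0;0 0 0 0.009 0.032 0 0;0 0 0 0.009 0.032 0 0;0 0 0 0.009 0.03 0 0;0 0 0 0 0 0 0;0 0 0 0 0 0 0")

```text
clock: 7.55
ee_pos: [0.5537, -0.045, 0.3411]
tcp_rot: [-179.8, 0.1, -3.4]
contact_force: [0.1, 0.0, -2.4]
width: 0.171
```

```bash
python3 - <<'E'
from h import *
plan([.548,-.041,.32],-6.9)
c=wcam(); crop(c["color"],0,0,560,420,1.4,"pics/w7.png")
E
```

```text
t 7.55 pos [ 0.5537 -0.045   0.3411] rpy [-1.7984e+02  1.0000e-01 -3.4100e+00] F [ 0.12  0.04 -2.45] w 0.171
shift [-0.0059 -0.0036  0.0211] turn [-0.16  0.1   3.49] shift after turn [-0.0062 -0.0033  0.0211]
```

View pics/w7.png

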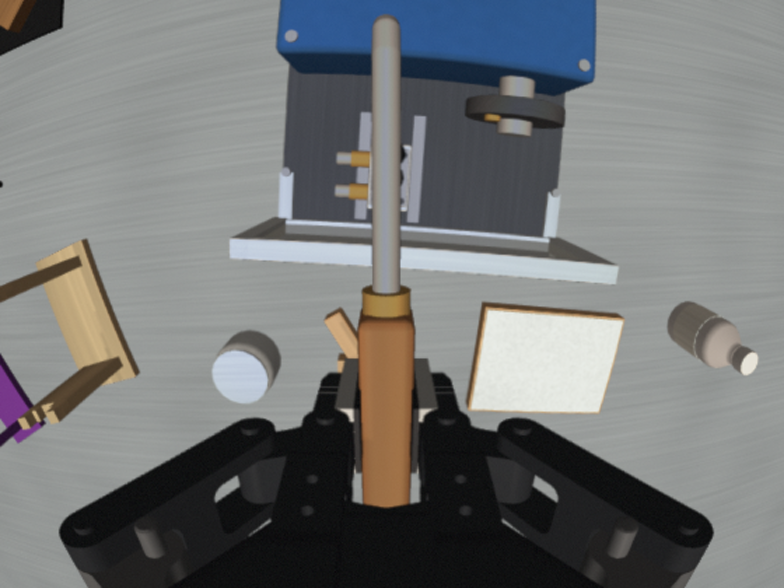

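carry_out(motion="0 0 3.5 0 0 0 0;0 0 0 -0.006 -0.003 0.0 0;0 0 0 0 0 0 0;0 0 0 0 0 0 0")

```text
clock: 7.93
ee_pos: [0.5467, -0.0376, 0.3409]
tcp_rot: [-179.8, 0.2, -6.3]
contact_force: [0.2, 0.7, -2.2]
width: 0.169
```

```bash
python3 - <<'E'
from h import *
plan([.548,-.041,.215],-6.9)
c=wcam(); crop(c["color"],140,40,280,210,2.8,"pics/w8.png")
s=robot.camera("scene");crop(s["color"],135,105,170,150,4.5,"pics/s8.png")
T,K=c["T"],c["mtx"]
a=np.radians(-6.93)
W=lambda x,y,z:[.6275+x*np.cos(a)-y*np.sin(a),-.0514+x*np.sin(a)+y*np.cos(a),z]
for n,P in (("ball",W(.01,.0005,.086)),("railL",W(-.049,.102,.13)),("railR",W(-.049,-.162,.13))):
    print(n,((wproj(T,K,P)-[140,40])*2.8).round(1))
E
```

```text
t 7.93 pos [ 0.5467 -0.0376  0.3409] rpy [-179.83    0.2    -6.35] F [ 0.2   0.68 -2.24] w 0.169
shift [0.0021 0.0036 0.1259] turn [-0.17  0.2   0.55] shift after turn [0.0017 0.0032 0.1259]
ball [[394.1 170.6]]
railL [[ 79.1 354.5]]
railR [[864.4 370.5]]
```

View pics/w8.png

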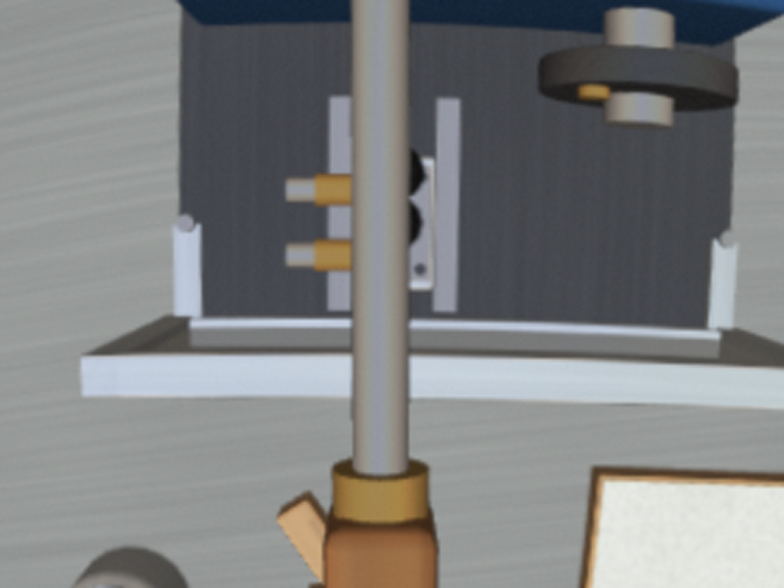

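View pics/s8.png

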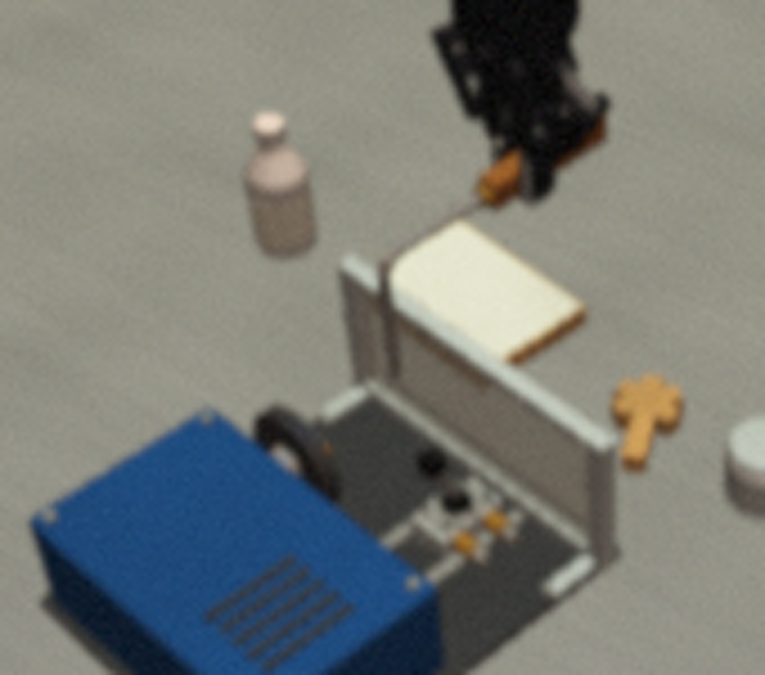

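Predictions match the picture: ball edge at (425,173), rail at y≈355. Correcting and descending partway.

carry_out(motion="0 0 0.5 0.002 0.0036 0.0 0;0 0 0 0 0 0.02 0;0 0 0 0 0 0.02 0;0 0 0 0 0 0.02 0;0 0 0 0 0 0.016 0;0 0 0 0 0 0 0;0 0 0 0 0 0 0")

```text
clock: 8.62
ee_pos: [0.5504, -0.0411, 0.2651]
tcp_rot: [-179.9, -0.2, -6.6]
contact_force: [-0.0, 0.7, -1.0]
width: 0.174
```

```bash
python3 - <<'E'
from h import *
plan([.548,-.041,.215],-6.9)
s=robot.camera("scene");crop(s["color"],135,105,170,150,4.5,"pics/s9.png")
a=np.radians(-6.93)
o=robot.get_obs();M=R.from_euler('xyz',o["tcp_rot"],degrees=True)
f=o["ee_pos"]+M.apply([.1196,.0007,.1509]); d=f[:2]-[.6275,-.0514]
print("foot saw",d[0]*np.cos(a)+d[1]*np.sin(a),-d[0]*np.sin(a)+d[1]*np.cos(a),f[2])
print((proj(s,f)-[135,105])*4.5)
E
```

```text
t 8.62 pos [ 0.5504 -0.0411  0.2651] rpy [-1.7989e+02 -1.7000e-01 -6.6100e+00] F [-0.04  0.67 -1.01] w 0.174
shift [-0.0026  0.0003  0.0501] turn [-0.11 -0.17  0.29] shift after turn [-0.0024  0.0002  0.0501]
foot saw 0.04208873318431878 0.001181080443957182 0.11444916579337985
[[388.59752046 455.98426011]]
```

View pics/s9.png

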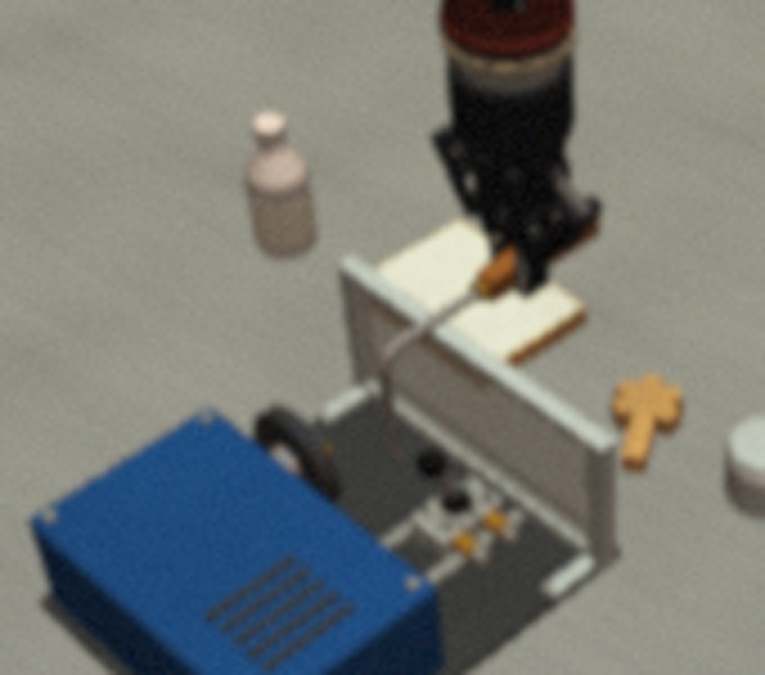

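Foot seen at (390,453), 2–3 px from the predicted point. Lowering the leg behind the ball.

carry_out(motion="0 0 0.2 0 0 0.015 0;0 0 0 0 0 0.015 0;0 0 0 0 0 0.015 0;0 0 0 0 0 0.003 0;0 0 0 0 0 0 0;0 0 0 0 0 0 0")

```text
clock: 9.17
ee_pos: [0.5553, -0.0422, 0.225]
tcp_rot: [-180.0, -0.9, -6.8]
contact_force: [0.9, -0.7, -1.5]
width: 0.171
```

```bash
cat > st.py <<'E'
from h import *
def st(a=np.radians(-6.93)):
    o=robot.get_obs();M=R.from_euler('xyz',o["tcp_rot"],degrees=True)
    f=o["ee_pos"]+M.apply([.1196,.0007,.1509]); d=f[:2]-[.6275,-.0514]; F=o["contact_force"]
    print("t",round(o["clock"],2),"foot saw",round(d[0]*np.cos(a)+d[1]*np.sin(a),4),round(-d[0]*np.sin(a)+d[1]*np.cos(a),4),round(f[2],4),"Fsaw",(F[0]*np.cos(a)+F[1]*np.sin(a)).round(2),"F",F.round(2),"tq",o["wrist_torque"].round(2),"rpy",o["tcp_rot"].round(2),"w",round(o["width"],3))
    return f
if __name__=="__main__": st()
E
python3 - <<'E'
from st import *
f=st()
s=robot.camera("scene");crop(s["color"],135,105,170,150,4.5,"pics/s10.png")
print((proj(s,f)-[135,105])*4.5)
c=wcam(); crop(c["color"],140,40,280,210,2.8,"pics/w10.png")
E
```

```text
t 9.17 foot saw 0.0492 0.0001 0.076 Fsaw 0.94 F [ 0.86 -0.69 -1.54] tq [0.06 0.04 0.01] rpy [-179.97   -0.9    -6.77] w 0.171
[[384.22675036 500.97814829]]
```

View pics/s10.png

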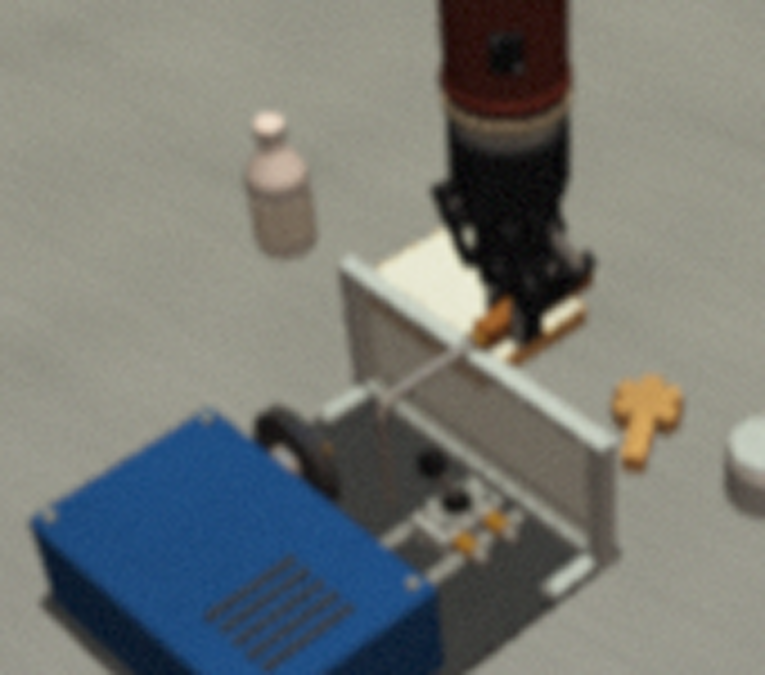

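View pics/w10.png

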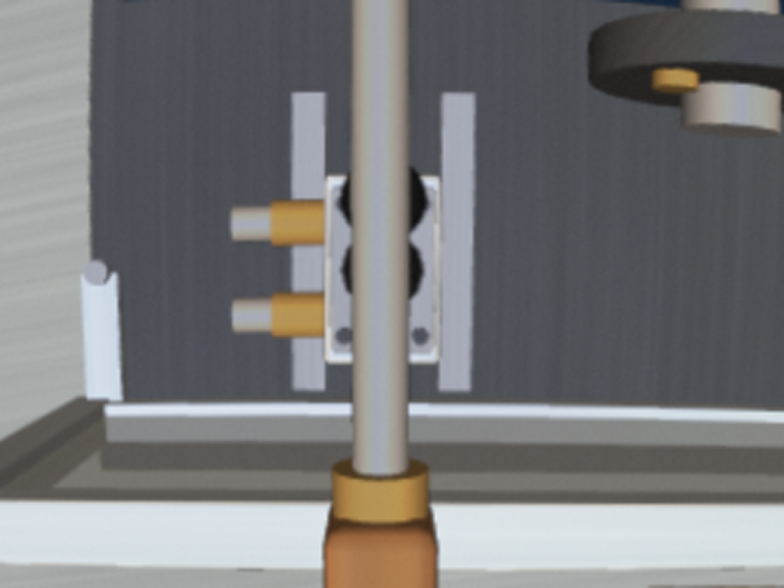

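Leg is behind the ball, rod centred over it (ball 343–428, rod 353–408 px). Lowering a little more, levelling, then closing up to the ball.

carry_out(motion="0 -0.9 0 -0.003 0 0.005 0;0 0 0 -0.003 0 0.005 0;0 0 0 -0.003 0 0.002 0;0 0 0 -0.003 0 0 0;0 0 0 0 0 0 0;0 0 0 0 0 0 0")

```text
clock: 9.77
ee_pos: [0.5436, -0.0409, 0.2149]
tcp_rot: [180.0, -0.2, -6.8]
contact_force: [-0.5, 0.2, -2.3]
width: 0.17
```

```bash
python3 st.py
```

```text
t 9.77 foot saw 0.0356 -0.0001 0.0645 Fsaw -0.55 F [-0.53  0.18 -2.27] tq [-0.04  0.03 -0.03] rpy [180.    -0.2   -6.76] w 0.17
```

carry_out(motion="0 0 0 -0.002 0 0 0;0 0 0 -0.002 0 0 0;0 0 0 -0.002 0 0 0;0 0 0 -0.002 0 0 0;0 0 0 -0.002 0 0 0;0 0 0 -0.001 0 0 0")

```text
clock: 10.27
ee_pos: [0.5322, -0.0396, 0.2154]
tcp_rot: [180.0, -0.3, -6.8]
contact_force: [3.5, -0.6, -2.8]
width: 0.172
```

```bash
python3 st.py
```

```text
t 10.27 foot saw 0.0244 -0.0002 0.0651 Fsaw 3.52 F [ 3.47 -0.63 -2.76] tq [-0.   -0.4  -0.01] rpy [179.99  -0.31  -6.77] w 0.172
```

carry_out(motion="0 0 0 -0.0015 0 0 0;0 0 0 -0.0015 0 0 0;0 0 0 -0.0015 0 0 0;0 0 0 -0.0015 0 0 0")

```text
clock: 10.6
ee_pos: [0.5277, -0.0391, 0.2164]
tcp_rot: [180.0, -0.7, -6.8]
contact_force: [2.6, -0.5, -2.5]
width: 0.169
```

```bash
python3 st.py
```

```text
t 10.6 foot saw 0.0207 -0.0002 0.0669 Fsaw 2.69 F [ 2.65 -0.51 -2.47] tq [ 0.03 -0.55  0.01] rpy [179.99  -0.66  -6.77] w 0.169
```

Contact at foot x = 0.024 m, as predicted, with a steady ~3 N. Pulling on.

carry_out(motion="0 -0.3 0 -0.0025 0 0.0005 0;0 -0.1 0 -0.0025 0 0.0003 0;0 -0.1 0 -0.0025 0 0.0003 0;0 -0.1 0 -0.0025 0 0.0003 0;0 -0.1 0 -0.0025 0 0.0003 0;0 -0.1 0 -0.0025 0 0.0003 0;0 -0.1 0 -0.0025 0 0.0003 0;0 -0.1 0 -0.0025 0 0.0003 0")

```text
clock: 11.27
ee_pos: [0.5113, -0.0374, 0.2191]
tcp_rot: [179.9, -0.5, -6.8]
contact_force: [3.8, -0.2, 1.2]
width: 0.171
```

```bash
python3 st.py
```

```text
t 11.27 foot saw 0.004 -0.0007 0.0693 Fsaw 3.78 F [ 3.78 -0.22  1.21] tq [-0.07 -1.18  0.02] rpy [179.93  -0.54  -6.77] w 0.171
```

```bash
python3 - <<'E'
from st import *
f=st()
s=robot.camera("scene");crop(s["color"],160,135,100,90,7,"pics/s11.png")
print((proj(s,f)-[160,135])*7,(proj(s,f+[0,0,.095])-[160,135])*7)
c=wcam(); crop(c["color"],100,0,350,420,1.4,"pics/w11.png")
E
```

```text
t 11.27 foot saw 0.004 -0.0007 0.0693 Fsaw 3.78 F [ 3.78 -0.22  1.21] tq [-0.07 -1.18  0.02] rpy [179.93  -0.54  -6.77] w 0.171
[[501.48346476 523.95282853]] [[486.23126221 365.75948616]]
```

View pics/s11.png

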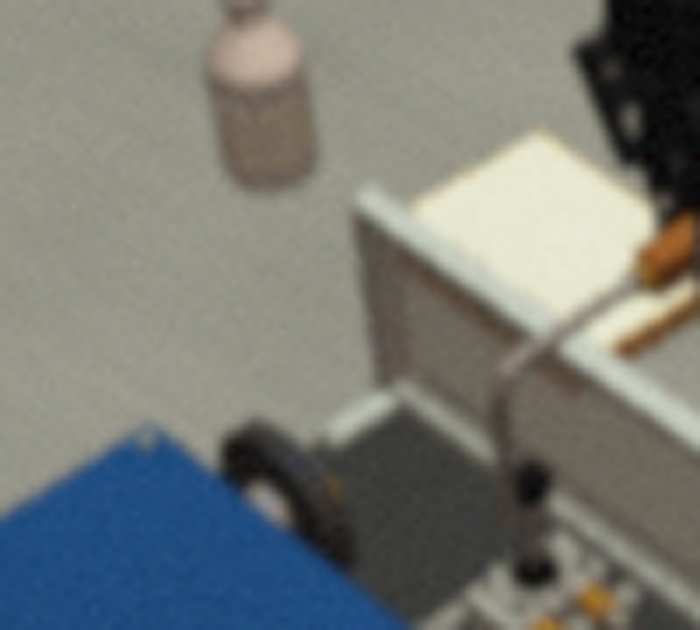

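View pics/w11.png

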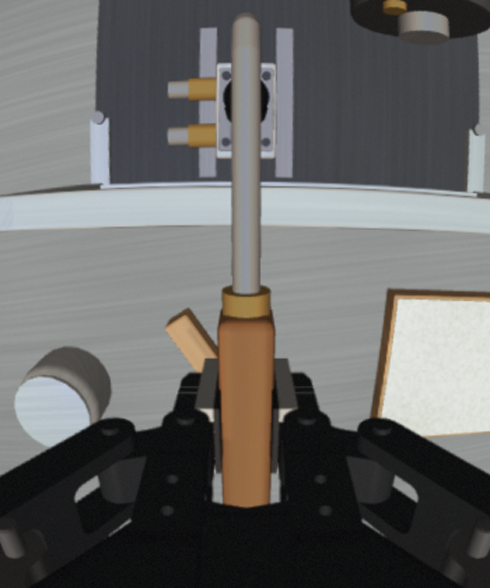

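Lever is upright, leg squarely on the ball. The upward force is ball friction on the leg, so I'll stop adding down-shift and continue.

carry_out(motion="0 -0.1 0 -0.0022 0 0 0;0 -0.1 0 -0.0022 0 0 0;0 -0.1 0 -0.0022 0 0 0;0 -0.1 0 -0.0022 0 0 0;0 -0.1 0 -0.0022 0 0 0")

```text
clock: 11.78
ee_pos: [0.4983, -0.036, 0.2177]
tcp_rot: [179.9, 0.2, -6.8]
contact_force: [4.9, -0.6, -2.6]
width: 0.172
```

```bash
python3 st.py
```

```text
t 11.78 foot saw -0.0112 -0.0009 0.0663 Fsaw 4.98 F [ 4.94 -0.64 -2.62] tq [-0.12 -1.34 -0.01] rpy [179.93   0.23  -6.79] w 0.172
```

carry_out(motion="0 0.1 0 -0.0012 0 0 0")

```text
clock: 11.87
ee_pos: [0.4969, -0.0358, 0.2174]
tcp_rot: [179.9, 0.1, -6.8]
contact_force: [5.8, -0.0, -2.9]
width: 0.169
```

carry_out(motion="0 0.1 0 -0.0012 0 0 0")

```text
clock: 11.95
ee_pos: [0.4957, -0.0357, 0.217]
tcp_rot: [179.9, -0.0, -6.8]
contact_force: [6.7, -1.2, -2.9]
width: 0.172
```

```bash
python3 st.py
```

```text
t 11.95 foot saw -0.0132 -0.0009 0.0661 Fsaw 6.79 F [ 6.7  -1.2  -2.88] tq [-0.22 -1.68  0.02] rpy [179.94  -0.    -6.79] w 0.172
```

```bash
python3 - <<'E'
from st import *
f=st()
s=robot.camera("scene");crop(s["color"],200,165,60,55,11,"pics/s12.png")
a=np.radians(-6.93)
W=lambda x,y,z:[.6275+x*np.cos(a)-y*np.sin(a),-.0514+x*np.sin(a)+y*np.cos(a),z]
print((proj(s,f)-[200,165])*11,(proj(s,f+[0,0,.095])-[200,165])*11)
c=wcam(); crop(c["color"],190,20,170,130,4.5,"pics/w12.png")
for th in (.5,.6,.7,.75,.8):
    P=W(-.0093+.05*np.sin(.4-th),.0005,.04+.05*np.cos(.4-th))
    print(th,((proj(s,P)-[200,165])*11).round(0),((wproj(c["T"],c["mtx"],P)-[190,20])*4.5).round(0))
E
```

```text
t 11.95 foot saw -0.0132 -0.0009 0.0661 Fsaw 6.79 F [ 6.7  -1.2  -2.88] tq [-0.22 -1.68  0.02] rpy [179.94  -0.    -6.79] w 0.172
[[394.0320011  468.79267439]] [[372.75694706 221.04511133]]
0.5 [[395. 410.]] [[380. 125.]]
0.6 [[409. 403.]] [[380. 161.]]
0.7 [[422. 397.]] [[380. 197.]]
0.75 [[428. 395.]] [[380. 215.]]
0.8 [[435. 393.]] [[380. 232.]]
```

View pics/s12.png

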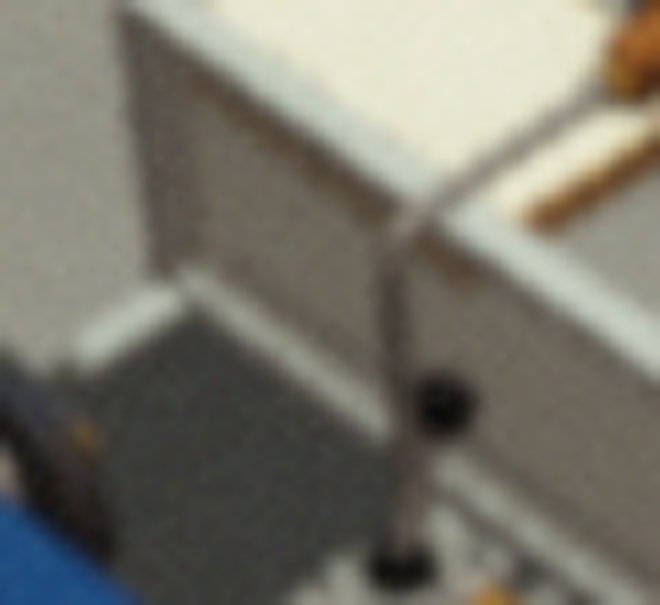

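View pics/w12.png

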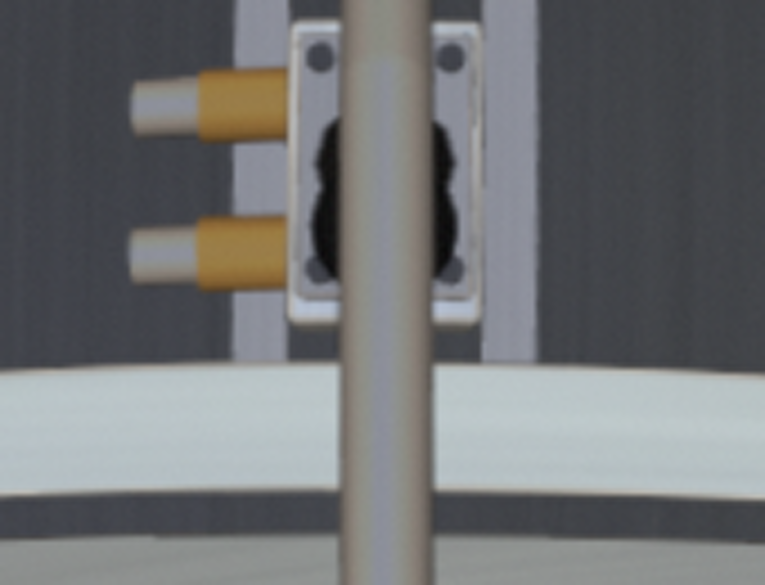

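Ball widest at (385,222) in the wrist view, about 0.77–0.78 rad, and the force has risen from ~3.8 to 6.8 N. One more small step, then a hold and a check.

carry_out(motion="0 0 0 -0.0008 0 0 0;0 0 0 0 0 0 0")

```text
clock: 12.22
ee_pos: [0.4953, -0.0357, 0.2171]
tcp_rot: [179.9, -0.1, -6.8]
contact_force: [4.8, -0.3, 0.1]
width: 0.169
```

```bash
python3 - <<'E'
from st import *
f=st()
c=wcam(); cv2.imwrite("pics/w13raw.png",c["color"]);crop(c["color"],170,0,210,110,3.7,"pics/w13.png")
a=np.radians(-6.93)
W=lambda x,y,z:[.6275+x*np.cos(a)-y*np.sin(a),-.0514+x*np.sin(a)+y*np.cos(a),z]
P=lambda X:((wproj(c["T"],c["mtx"],X)-[170,0])*3.7).round(0)
for th in (.7,.75,.8): print(th,P(W(-.0093+.05*np.sin(.4-th),.0005,.04+.05*np.cos(.4-th))))
print("block corner pred",P(W(-.0093-.028,.017,.034)),P(W(-.0093+.028,-.017,.034)))
E
```

```text
t 12.22 foot saw -0.0132 -0.001 0.0665 Fsaw 4.76 F [ 4.76 -0.27  0.09] tq [-0.17 -1.09  0.01] rpy [ 1.7994e+02 -1.4000e-01 -6.8000e+00] w 0.169
0.7 [[386. 236.]]
0.75 [[386. 251.]]
0.8 [[386. 265.]]
block corner pred [[307. 342.]] [[471.  88.]]
```

View pics/w13.png

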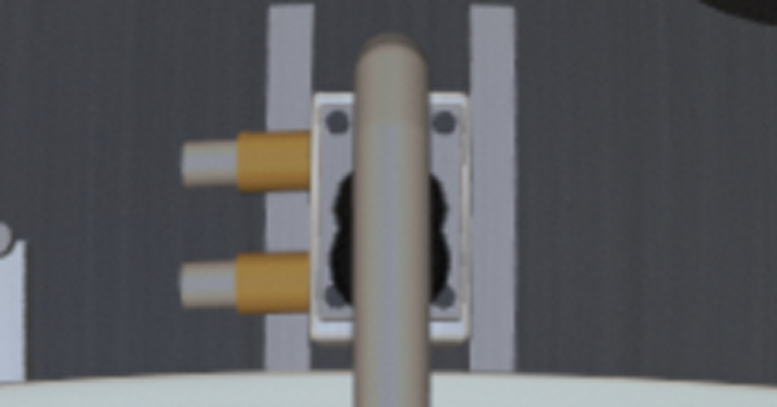

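carry_out(motion="0 0 0 -0.001 0 0 0")

```text
clock: 12.35
ee_pos: [0.4948, -0.0357, 0.2171]
tcp_rot: [179.9, -0.2, -6.8]
contact_force: [8.0, -0.2, -3.6]
width: 0.17
```

carry_out(motion="0 0 0 -0.001 0 0 0")

```text
clock: 12.43
ee_pos: [0.4944, -0.0356, 0.2171]
tcp_rot: [179.9, -0.4, -6.8]
contact_force: [9.4, -1.2, -4.1]
width: 0.167
```

```bash
python3 st.py
```

```text
t 12.43 foot saw -0.0135 -0.001 0.0669 Fsaw 9.52 F [ 9.45 -1.17 -4.13] tq [-0.23 -1.9  -0.01] rpy [179.93  -0.35  -6.81] w 0.167
```

The stop: a 1 mm command now gives only 0.4 mm, and force rises to 9.5 N with the foot stationary. Relaxing with a short hold, then backing off behind the ball.

carry_out(motion="0 0 0 0.0003 0 0 0;0 0 0 0 0 0 0;0 0 0 0 0 0 0")

```text
clock: 12.68
ee_pos: [0.4945, -0.0357, 0.2169]
tcp_rot: [179.9, -0.4, -6.8]
contact_force: [4.6, 0.2, -0.0]
width: 0.175
```

```bash
python3 - <<'E'
from st import *
st()
c=wcam(); crop(c["color"],170,0,210,110,3.7,"pics/w14.png")
E
```

```text
t 12.68 foot saw -0.0133 -0.0011 0.0668 Fsaw 4.49 F [ 4.56  0.24 -0.04] tq [-0.12 -1.19  0.02] rpy [179.93  -0.37  -6.82] w 0.175
```

carry_out(motion="0 -0.3 0 0.003 0 0 0;0 0 0 0.004 0 0 0;0 0 0 0.006 0 0 0;0 0 0 0.006 0 0 0;0 0 0 0.006 0 0 0;0 0 0 0 0 0 0")

```text
clock: 13.23
ee_pos: [0.5162, -0.0378, 0.2124]
tcp_rot: [180.0, 1.0, -6.8]
contact_force: [0.3, -0.6, -2.2]
width: 0.17
```

```bash
python3 - <<'E'
from st import *
st()
c=wcam(); crop(c["color"],170,0,210,110,3.7,"pics/w15.png")
a=np.radians(-6.93)
W=lambda x,y,z:[.6275+x*np.cos(a)-y*np.sin(a),-.0514+x*np.sin(a)+y*np.cos(a),z]
P=lambda X:((wproj(c["T"],c["mtx"],X)-[170,0])*3.7).round(0)
for th in (.7,.75,.8): print(th,P(W(-.0093+.05*np.sin(.4-th),.0005,.04+.05*np.cos(.4-th))))
print("block corner pred",P(W(-.0093-.028,.017,.034)),P(W(-.0093+.028,-.017,.034)))
E
```

```text
t 13.23 foot saw 0.0049 -0.0004 0.0595 Fsaw 0.41 F [ 0.34 -0.63 -2.16] tq [-0.02  0.1  -0.05] rpy [179.99   0.97  -6.8 ] w 0.17
0.7 [[389. 343.]]
0.75 [[389. 358.]]
0.8 [[389. 372.]]
block corner pred [[308. 425.]] [[476. 158.]]
```

View pics/w15.png

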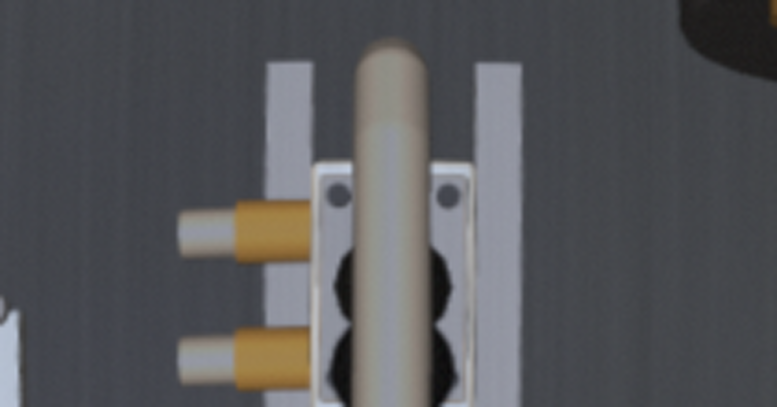

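Lever stayed over (ball ≈ row 370, where 0.8 rad predicts 372). The leg is 18 mm clear, so I'm lifting out.

carry_out(motion="0 0.5 0 0.003 0 -0.008 0;0 0.4 0 0.001 0 -0.02 0;0 0 0 0.001 0 -0.02 0;0 0 0 0.001 0 -0.02 0;0 0 0 0.001 0 -0.02 0;0 0 0 0 0 -0.02 0;0 0 0 0 0 -0.015 0;0 0 0 0 0 0 0;0 0 0 0 0 0 0")

```text
clock: 14.03
ee_pos: [0.5218, -0.0381, 0.3415]
tcp_rot: [-180.0, 0.3, -6.8]
contact_force: [0.1, -0.5, -2.4]
width: 0.172
```

```bash
python3 - <<'E'
from st import *
st(); plan([.499,.2939,.33],12.46)
s=robot.camera("scene");crop(s["color"],170,125,110,100,6.5,"pics/s16.png")
a=np.radians(-6.93)
W=lambda x,y,z:[.6275+x*np.cos(a)-y*np.sin(a),-.0514+x*np.sin(a)+y*np.cos(a),z]
for th in (.7,.75,.8): print(((proj(s,W(-.0093+.05*np.sin(.4-th),.0005,.04+.05*np.cos(.4-th)))-[170,125])*6.5).round(0))
E
```

```text
t 14.03 foot saw 0.0122 0.0002 0.1899 Fsaw 0.12 F [ 0.06 -0.54 -2.39] tq [0.   0.07 0.04] rpy [-179.97    0.34   -6.77] w 0.172
t 14.03 pos [ 0.5218 -0.0381  0.3415] rpy [-179.97    0.34   -6.77] F [ 0.06 -0.54 -2.39] w 0.172
shift [-0.0617 -0.327   0.012 ] turn [ -0.09   0.33 -19.23] shift after turn [ 0.0494 -0.3291  0.0115]
[[444. 495.]]
[[448. 493.]]
[[452. 492.]]
```

View pics/s16.png

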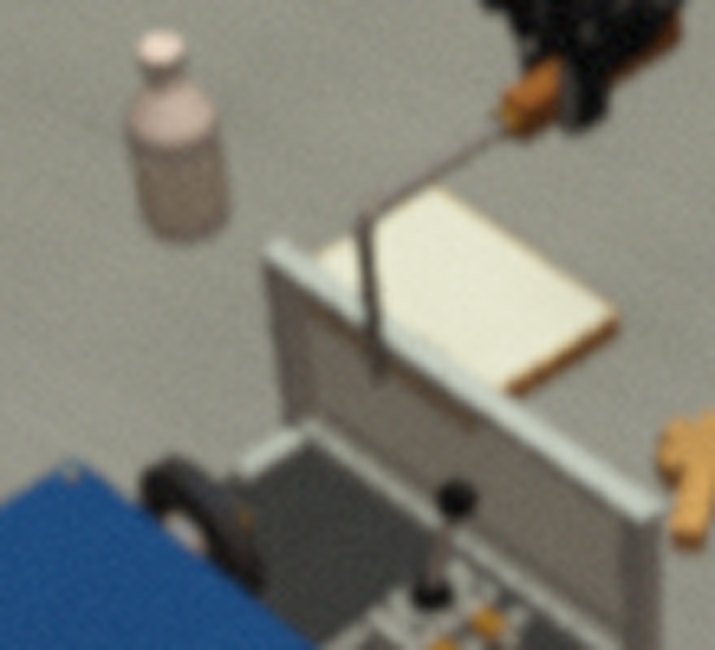

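Ball at (457,497), at or past the 0.8 prediction (452,492). Returning to the rack.

carry_out(motion="0 0 0 -0.006 -0.032 0 0;0 0 0 -0.006 -0.032 0 0;0 0 0 -0.006 -0.032 0 0;0 0 0 -0.006 -0.032 0 0;0 0 0 -0.006 -0.032 0 0;0 0 0 -0.006 -0.032 0 0;0 0 0 -0.006 -0.032 0 0;0 0 0 -0.006 -0.032 0 0;0 0 -5 -0.004 -0.032 0 0;0 0 -5 -0.002 -0.02 0 0;0 0 -5 0 0 0 0;0 0 0 0 0 0 0")

```text
clock: 15.08
ee_pos: [0.4953, 0.2862, 0.3216]
tcp_rot: [-180.0, 1.8, 8.6]
contact_force: [0.1, 0.3, -1.5]
width: 0.169
```

```bash
python3 -c "
from h import *
plan([.499,.2939,.25],12.46)"
```

```text
t 15.08 pos [0.4953 0.2862 0.3216] rpy [-179.99    1.8     8.56] F [ 0.09  0.29 -1.51] w 0.169
shift [ 0.007  -0.007   0.0714] turn [-0.07  1.8  -3.9 ] shift after turn [ 0.0052 -0.0067  0.0716]
```

carry_out(motion="0 1.8 -3.9 0 0 0 0;0 0 0 0.004 -0.0065 0.015 0;0 0 0 0 0 0.02 0;0 0 0 0 0 0.02 0;0 0 0 0 0 0.015 0;0 0 0 0 0 0.01 0;0 0 0 0 0 0 0;0 0 0 0 0 0 0")

```text
clock: 15.75
ee_pos: [0.4946, 0.2898, 0.23]
tcp_rot: [179.9, 0.6, 11.4]
contact_force: [0.6, 0.7, -2.7]
width: 0.171
```

```bash
python3 - <<'E'
from h import *
plan([.499,.2939,.216],12.46)
c=wcam(); crop(c["color"],0,0,560,420,1.4,"pics/w17.png")
E
```

```text
t 15.75 pos [0.4946 0.2898 0.23  ] rpy [179.9    0.59  11.39] F [ 0.59  0.71 -2.73] w 0.171
shift [ 0.0053 -0.0032  0.014 ] turn [ 0.1   0.6  -1.07] shift after turn [ 0.0052 -0.0031  0.014 ]
```

View pics/w17.png

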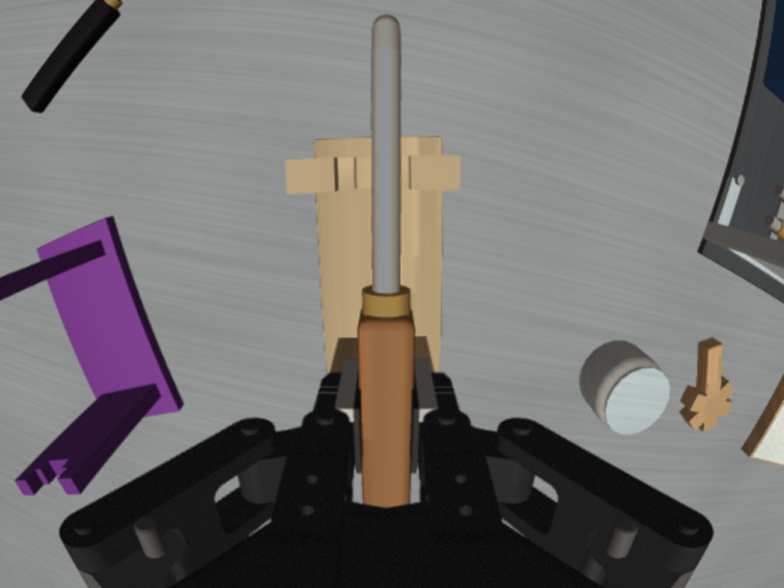

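The hook sits in the gripper exactly as when taken (bend tip at (386,15), ferrule at (386,300)). Aligning finely above the notches.

carry_out(motion="0.1 0.6 -1.1 0.005 -0.003 0.005 0;0 0 0 0 0 0 0;0 0 0 0 0 0 0")

```text
clock: 16.05
ee_pos: [0.5007, 0.2942, 0.2272]
tcp_rot: [-179.9, -0.3, 12.5]
contact_force: [1.0, 0.2, -0.8]
width: 0.169
```

```bash
python3 -c "
from h import *
plan([.499,.2939,.216],12.46)"
```

```text
t 16.05 pos [0.5007 0.2942 0.2272] rpy [-179.95   -0.3    12.52] F [ 1.01  0.19 -0.79] w 0.169
shift [-0.0018 -0.0001  0.0112] turn [-0.05 -0.3   0.06] shift after turn [-0.0017 -0.0001  0.0112]
```

carry_out(motion="0 -0.3 0 -0.002 0 0.008 0;0 0 0 0 0 0.008 0;0 0 0 0 0 0.007 0;0 0 0 0 0 0 0;0 0 0 0 0 0 0")

```text
clock: 16.47
ee_pos: [0.4995, 0.2943, 0.2037]
tcp_rot: [-179.9, -0.2, 12.5]
contact_force: [-0.2, 1.3, -1.2]
width: 0.164
```

```bash
python3 - <<'E'
from h import *
plan([.499,.2939,.181],12.46)
c=wcam(); crop(c["color"],0,0,560,420,1.4,"pics/w18.png")
E
```

```text
t 16.47 pos [0.4995 0.2943 0.2037] rpy [-1.7991e+02 -1.7000e-01  1.2520e+01] F [-0.24  1.25 -1.24] w 0.164
shift [-0.0007  0.0003  0.0227] turn [-0.09 -0.17  0.06] shift after turn [-0.0006  0.0003  0.0227]
```

View pics/w18.png

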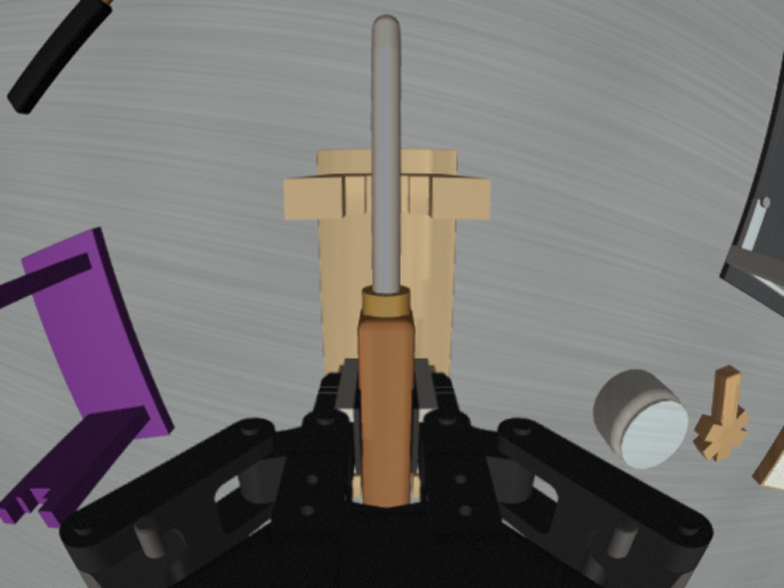

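Centred over the notch (rod 386, notch sides 344–431). Lowering into it.

carry_out(motion="0 -0.1 0 -0.0007 0 0.005 0;0 0 0 0 0 0.005 0;0 0 0 0 0 0.005 0;0 0 0 0 0 0.004 0;0 0 0 0 0 0 0;0 0 0 0 0 0 0")

```text
clock: 17.02
ee_pos: [0.4986, 0.2941, 0.1825]
tcp_rot: [-179.9, -0.0, 12.5]
contact_force: [0.1, -0.1, -2.5]
width: 0.169
```

```bash
python3 -c "
from h import *
plan([.499,.2939,.181],12.46)"
```

```text
t 17.02 pos [0.4986 0.2941 0.1825] rpy [-1.7992e+02 -3.0000e-02  1.2520e+01] F [ 0.11 -0.13 -2.53] w 0.169
shift [0.0003 0.0003 0.0015] turn [-0.08 -0.03  0.06] shift after turn [0.0003 0.0003 0.0015]
```

carry_out(motion="0 0 0 0 0 0.0015 0;0 0 0 0 0 0 0;0 0 0 0 0 0 0;0 0 0 0 0 0 0.02;0 0 0 0 0 0 0.03;0 0 0 0 0 0 0.05;0 0 0 0 0 0 0.085;0 0 0 0 0 0 0.085;0 0 0 0 0 0 0.085;0 0 0 0 0 0 0.085;0 0 0 0 0 0 0.085")

```text
clock: 17.93
ee_pos: [0.5004, 0.2949, 0.1837]
tcp_rot: [-179.9, -0.3, 12.5]
contact_force: [0.7, -0.5, 0.0]
width: 0.997
```

```bash
python3 - <<'E'
from h import *
plan([.499,.2939,.181],12.46)
c=wcam(); crop(c["color"],0,0,560,420,1.4,"pics/w19.png")
E
```

```text
t 17.93 pos [0.5004 0.2949 0.1837] rpy [-179.87   -0.35   12.52] F [ 0.68 -0.46  0.01] w 0.997
shift [-0.0016  0.0007  0.0027] turn [-0.13 -0.35  0.06] shift after turn [-0.0016  0.0006  0.0027]
```

View pics/w19.png

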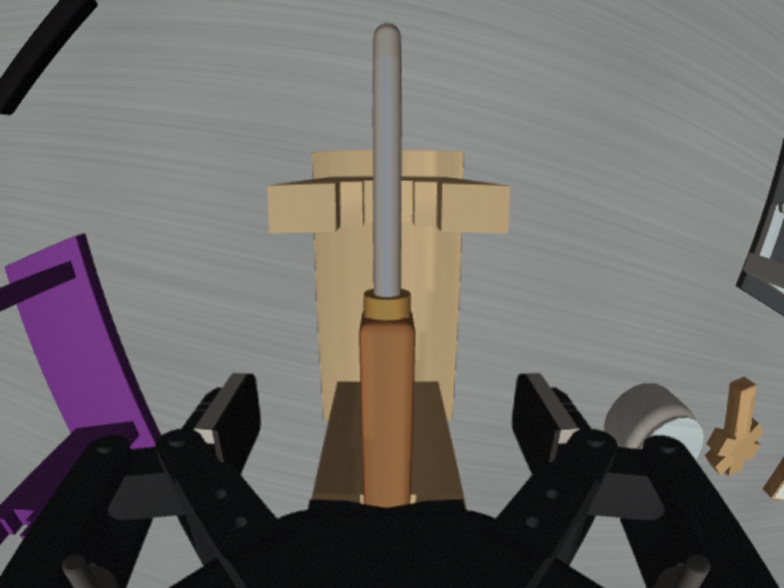

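Released and lying in the notches. Retreating upward, then a final check.

carry_out(motion="0 0 0 0 0 -0.015 0.085;0 0 0 0 0 -0.02 0.085;0 0 0 0 0 -0.025 0.085;0 0 0 0 0 -0.025 0.085;0 0 0 0 0 -0.025 0.085;0 0 0 -0.03 0 -0.025 0.085;0 0 0 -0.03 0 0 0.085;0 0 0 0 0 0 0.085;0 0 0 0 0 0 0.085")

```text
clock: 18.73
ee_pos: [0.4382, 0.2801, 0.3212]
tcp_rot: [-179.9, 0.1, 12.5]
contact_force: [-0.3, 0.8, 0.2]
width: 0.996
```

```bash
python3 - <<'E'
from h import *
o=robot.get_obs(); print(o["clock"],o["ee_pos"],o["tcp_rot"],o["contact_force"])
c=wcam(); crop(c["color"],0,0,560,420,1.4,"pics/w20.png")
s=robot.camera("scene"); a=cv2.imread("pics/scene0.png")
cv2.imwrite("pics/s20.png",cv2.resize(np.hstack([a[140:300,130:420],s["color"][140:300,130:420]]),None,fx=1.35,fy=1.9))
E
```

```text
18.7333 [0.43816906 0.28006723 0.32117002] [-1.79936792e+02  1.02189067e-01  1.24691270e+01] [-0.25963121  0.84506603  0.16839178]
```

View pics/w20.png

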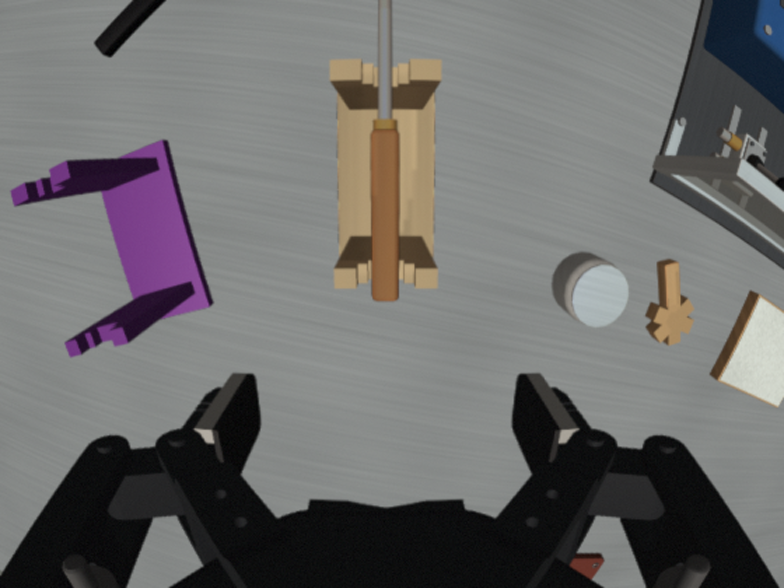

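View pics/s20.png

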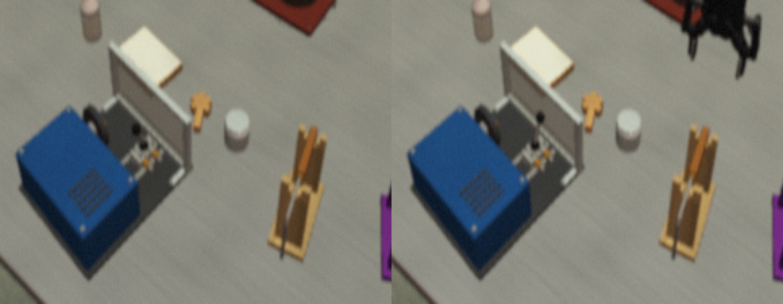

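The hook lies centred in both notches, the bystanders have not moved, and the lever is over towards the guard. Handing in.

```bash
python3 -c "
from workcell import robot
print(robot.sign_off()); print(robot.get_obs()['clock'])"
```

```text
the job is handed in; nothing more can be done
None
the job is handed in; nothing more can be done
```

I took the steel hook with the wooden handle from the plywood rack and reached over the guard. I pulled the ball lever to its stop, laid the hook back in its rack and handed in at about 19 s. Signing off gave no verdict.

- **Pull:** The leg met the ball at x = 24 mm of the saw drive, as predicted from a true pivot 9 mm nearer than drawn. The lever moved at 3–5 N on the wrist sensor. At the stop the sensor read up to 9.5 N along the pull (about 10 N in all) before I eased off, under the 12 N limit but firmer than I wanted. It settled at about 4.5 N before I withdrew.
- **Lever:** After the hook came away, the ball was within about 1 pixel of where the full 0.8 rad predicts. I read the angle only from the pictures and from feeling the stop. The foot stopped about 1 mm short of its predicted end position, which I put down to calibration or the hook giving slightly in the grip.
- **Hook:** It was released within about 1 mm of where it was taken. The last wrist picture shows it centred in both notches and in line with the rack.
- **Surroundings:** The before-and-after pictures, compared by eye, show the bystanders where they were. The gripper is well clear, with no contact force beyond sensor noise.

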